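# Lock and bed the filter panel of a bench dust extractor

## Task

The filter panel on top of the jeweller's dust extractor has a new foam seal and stands a little proud: turn its wing fastener clockwise until the slot along its top lines up with the two index marks on the panel, so that the panel is caught. Then let go of the wing and press on the panel plate itself, beside the fastener, until the panel lies flat against its frame, and finish while still holding it pressed there so that the seal beds in. Leave the things standing round the extractor where they are.

Things in the scene. Friction and masses are not known exactly. Their poses are not given: they have to be found in the camera images.
- extractor: Grey steel dust extractor, box 300 (x) by 260 (y) by 150 mm high, fixed to the bench; place and yaw vary. Origin: centre of its underside on the bench. x points from its front (gauge, switch; towards the robot) to its back (hose), y to its left, z up. Its top face, z 150, is the frame round the filter opening, with a black foam seal about 8 mm thick.
- panel: Aluminium panel 220 (x) by 180 (y) by 4 mm on the extractor, hinged on its far edge. Origin: middle of the hinge line, plate's underside (extractor x +95, y 0, z 150); it reaches 220 mm to -x; axes as the extractor's when flat. The seal springs it up; locked, 175 mm from the hinge, about 8 N brings its edge within 2 mm of the frame, 11 N flat onto it (hard stop). Bare beside the fastener.
- panel_edge (a point): Middle of the panel's free (near) edge, on the plate's top face, 220 mm from the hinge. Its height above the bench: 154 mm with the panel flat against the frame, about 157 mm locked and not pressed, about 161 mm unlocked.
- fastener: Black wing fastener, 175 mm from the hinge on the panel's centre line. Origin: its axis at the plate's top face; x along wing and slot. Round foot 36 wide, 7.5 high; on it the wing, 46 long, 12 thick, from 7.5 to 30.5 mm above the plate. Start: x points to the extractor's -y or up to 0.5 rad clockwise of it. Slot lines up with the marks when x points to the extractor's -x; stop 0.08 rad past it.
- index_mark (a point): The index mark on the plate's top face between the fastener and the free edge, 33 mm from the fastener's axis on the panel's centre line (a second one lies beyond the fastener): dark lines 12 by 3 mm along the panel's x. Slot in line with them = locked.
- tongue_tip (a point): Tip of the hidden locking tongue, 39 mm from the fastener's axis along its x, 11 mm below the panel. Its round nose rides under the frame's front edge 45 degrees before the marks and draws the panel down 3 to 4 mm. Turning clockwise (from above) takes 0.05 to 0.4 N m; drawing in pulls a rigid tool down with up to 15 N, so push the fastener down 3 to 5 mm (5 to 8 N) as you turn.
- spare_filter: Spare filter, a flat cardboard-framed square 100 x 100 x 28 mm lying on the bench on the extractor's left. Origin: centre of its underside. Not to be disturbed.
- jar: Glass jar with lid, 60 mm diameter, 75 mm high, standing on the bench on the extractor's right. Origin: centre of its underside. Not to be disturbed.
- setter_handle: Wooden mushroom-shaped setter handle, 48 mm diameter, 61 mm high, standing on the bench on the extractor's right. Origin: centre of its underside. Not to be disturbed.

How it is judged:
By the outcome, as a careful person would: the job done as asked, in the order asked, and still so for the second after the job is handed in, while the arm keeps its last pose, push and grip.
It also fails if it takes over 45 s, if anything falls off the work surface, if the arm or the gripper's body presses on something with over 40 N, if the wrist force passes 120 N, or if a joint passes its speed limit or range.

## Robot

A 6-joint arm with a two-finger parallel gripper is mounted at the origin on the work surface. World frame = base frame: x ahead of the robot, y to its left, z up, the work surface at z = 0. Lengths are in mm, angles in rad, forces in N, time in s.
With the tool pointing down it reaches from about 300 to 775 mm from the base axis. Payload 14.6 kg.
Tool frame: the origin (TCP) lies on the centre line of the jaws, within the pads' length; the fingertips stand 19 mm ahead of it and the grasp point (between the pads) is the TCP (bot.tip_reach is the distance from the TCP to the fingertips, in mm); z points along the fingers, y is the line along which they close (so a half turn about z gives the same grasp; the last joint's range is limited). The gripper opens to 85 mm and grips with 20 to 120 N. Pads are 22 mm wide; open, the fingers measure 114 mm over their backs; the gripper's body (76 mm by 85 mm) begins 54 mm behind the grasp point. The pads swing forward as they close: fully open they stand 13 mm farther back than shut.
Start: joints at [1.15, 0.3, 1.521, -0, 1.321, -0.067], TCP at [190.553, 515.926, 250.281] pointing down, gripper open.
Joint ranges: [-3.03, 3.03], [-0.79, 2.21], [0.23, 2.52], [-1.04, 4.18], [0, 3.07], [-2.55, 2.55]. Speed limits (rad/s): [2.22, 2.22, 2.57, 3.14, 3.14, 3.14].

## Interface

Orientations are given as a unit quaternion [w, x, y, z].
In Python, from rig import bot gives the robot as it stands. Calls block until the motion is done:
- bot.move_to(position, orientation): joint-space move of the TCP to a pose.
- bot.servo_line(position, attitude=None, speed=150, until_force=None): straight line of the TCP; attitude=None keeps the orientation; speed is the mean speed in mm/s. With until_force (N) it stops when the force on the tool has changed by that much, and returns True; else False.
- bot.move_joints(angles): joint-space move.
- bot.move_gripper(opening, grip_force=None): finger opening in mm; grip_force is the grip in N (None keeps the last); returns when the fingers have stopped.
- bot.dwell(seconds).
- bot.ik(position, orientation): joint angles nearest the present ones, or None.
- bot.read_state(): the state.
- bot.read_camera(name): name is "side" or "top"; returns a dict with "image" (420x560x3 uint8, blue, green, red), "depth" (420x560 float32, mm along the optical axis (not along the pixel's ray), 0 where there is no reading), "fovy" (degrees; the focal length in pixels is half the picture's height over the tangent of half this angle, whatever the lens; pixels are square), "cx", "cy" (the principal point, pixels), "k1" (the pictures are not rectified: a ray, as slopes to the right and down, at radius r is drawn at 1 + k1 r^2 times it, then the intrinsics apply), "eye" and "attitude" of the camera in the world. Camera axes: x right, y down, z forward; pixel columns grow to the right and rows downward; lengths in mm; the calibration is good to about 2 mm. A picture is of the moment at which its call begins.
A pose or a line that the arm cannot do raises bot.MotionError and nothing moves.
- bot.finish_job(): hands the job in; it is judged then, once.
The state is a dict: "clock": time; "joint_positions": joint angles; "qvel": joint speeds; "effort": joint torques, N m; "ee_pos": TCP position; "tool_rot": TCP orientation; "ft_force": force on the tool from outside, world axes, zero at the start; "moment": the same for the moment, N m; "grip_width": finger opening in mm; "grip_force": force on a finger pad.
Only numpy, scipy, OpenCV 4.12 (cv2) and the standard library are available. Lean on these libraries where they do the work, as an engineer would, in place of code of your own. Each camera call takes 0.05 s, during which the arm holds its last target. There are 200 camera calls.

## Working session

There is one attempt and no reset: what is moved stays moved. The work goes in short steps, each a Python script; the robot and the scene stay as the last script left them, time stands still between calls to the robot, and variables do not carry over. Pictures are saved under pics/ and viewed, at most 10 in all, crops included, and the job is handed in when it is done.

```bash
mkdir -p pics; ls
python3 - <<'E'
from rig import bot
import cv2,numpy as np
for n in("top","side"):
    c=bot.read_camera(n); cv2.imwrite(f"pics/{n}0.png",c["image"]); np.savez(f"{n}0.npz",**c)
    print(n,{k:v for k,v in c.items() if k not in("image","depth")},(c["depth"]>0).mean())
s=bot.read_state();print(s)
E
```

```text
pics
top {'fovy': 44.745982417236604, 'cx': 285.29945780580107, 'cy': 211.8989186428496, 'k1': -0.15995632454548553, 'eye': array([ 482.98854857,   80.40002292, 1271.04425595]), 'attitude': array([-0.03465048,  0.71126975, -0.70039784,  0.04834832])} 0.9961989795918368
side {'fovy': 56.920087396691436, 'cx': 281.1477847175914, 'cy': 207.20474919517355, 'k1': 0.025120479579065064, 'eye': array([ 923.65155891, -461.34147738,  788.67321754]), 'attitude': array([-0.3472204 ,  0.9037938 ,  0.23161782, -0.09459359])} 0.9961224489795918
{'clock': 0.1, 'joint_positions': array([ 1.15039946e+00,  3.00439324e-01,  1.52154445e+00, -1.40502453e-05,
        1.32069640e+00, -6.65902503e-02]), 'qvel': array([-9.89739592e-04, -7.93274481e-04, -8.82622369e-05,  1.63753423e-03,
        1.04076852e-03, -8.23218602e-04]), 'effort': array([ 1.29096195e-03, -5.44375598e+01, -3.62367833e+01, -1.17861046e-04,
        3.02069187e-03, -1.03959248e-04]), 'ee_pos': array([190.47882541, 515.75211374, 249.75422975]), 'tool_rot': array([-1.24492148e-04,  1.75980320e-01,  9.84393535e-01, -5.29358358e-04]), 'ft_force': array([ 0.19484839,  0.63997474, -0.299341  ]), 'moment': array([ 0.0140801 , -0.0113637 , -0.00185947]), 'grip_force': 0.0, 'grip_width': 85.38880218799159}
```

View pics/top0.png

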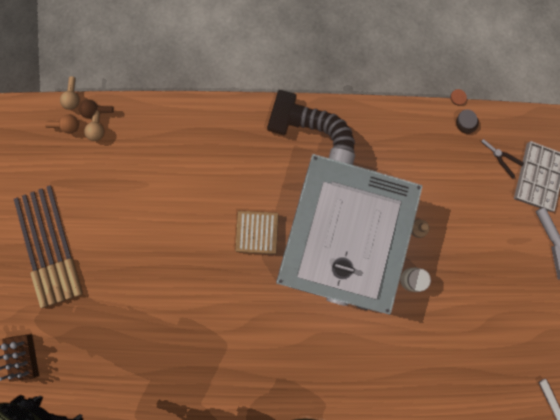

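View pics/side0.png

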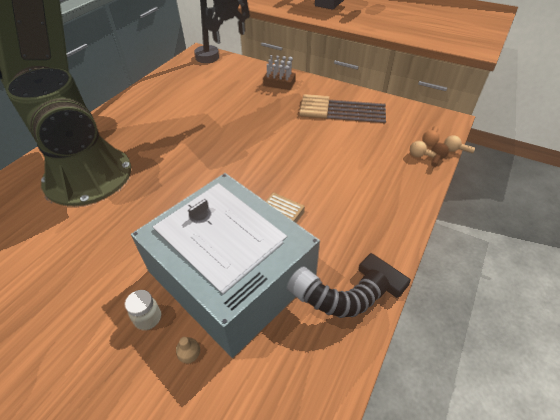

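Top view: extractor top corners are about (315,156), (421,186), (390,312), (278,283). The fastener is at about (343,268), with its wing pointing right (-y). The jar is at (418,280), the setter at (421,228) and the filter at (257,232).

```bash
cat > h.py <<'E'
import numpy as np, cv2
from scipy.spatial.transform import Rotation as R
def rot(q): return R.from_quat(np.r_[q[1:],q[0]])
def K(c):
    f=210/np.tan(np.radians(float(c["fovy"]))/2)
    return np.array([[f,0,float(c["cx"])],[0,f,float(c["cy"])],[0,0,1]]),np.array([float(c["k1"]),0,0,0])
def cast(c,uv,z):
    k,d=K(c); s=cv2.undistortPoints(np.float64(uv).reshape(-1,1,2),k,d,None,None,None)[:,0]
    v=rot(c["attitude"]).apply(np.c_[s,np.ones(len(s))]); e=c["eye"]
    return e+v*((z-e[2])/v[:,2])[:,None]
def proj(c,p):
    k,d=K(c); q=rot(c["attitude"]).inv().apply(np.atleast_2d(p)-c["eye"])
    return cv2.projectPoints(q,np.zeros(3),np.zeros(3),k,d)[0][:,0]
def down(a):  # tool down, tool x axis along world yaw a
    q=(R.from_euler('z',a)*R.from_euler('x',np.pi)).as_quat(); return np.r_[q[3],q[:3]]
E
python3 - <<'E'
from h import *
T=dict(np.load("top0.npz"));S=dict(np.load("side0.npz"))
im=T["image"]; hsv=cv2.cvtColor(im,cv2.COLOR_BGR2HSV)
for p in [(330,200),(300,200),(343,266),(352,269)]: print(p,im[p[1],p[0]],hsv[p[1],p[0]])
m=((im[...,0].astype(int)>im[...,2]+2)|((hsv[...,1]<30)&(hsv[...,2]>110))).astype(np.uint8)
m[:150]=0;m[320:]=0;m[:,:270]=0;m[:,430:]=0
m=cv2.morphologyEx(m,cv2.MORPH_OPEN,np.ones((25,25)))
cn=max(cv2.findContours(m,0,1)[0],key=cv2.contourArea)
b=cv2.boxPoints(cv2.minAreaRect(cast(T,cn[:,0].astype(float),150)[:,:2].astype(np.float32)))
print("frame",b,np.linalg.norm(b-np.roll(b,1,0),axis=1),b.mean(0))
p=((hsv[...,1]<28)&(hsv[...,2]>130)).astype(np.uint8);p[:150]=0;p[320:]=0;p[:,:270]=0;p[:,430:]=0
p=cv2.morphologyEx(cv2.morphologyEx(p,cv2.MORPH_CLOSE,np.ones((7,7))),cv2.MORPH_OPEN,np.ones((11,11)))
cn=max(cv2.findContours(p,0,1)[0],key=cv2.contourArea)
b=cv2.boxPoints(cv2.minAreaRect(cast(T,cn[:,0].astype(float),157)[:,:2].astype(np.float32)))
print("panel",b,np.linalg.norm(b-np.roll(b,1,0),axis=1),b.mean(0))
a=cv2.resize(im[240:300,310:380],None,fx=7,fy=7,interpolation=cv2.INTER_CUBIC)
s=cv2.resize(S["image"][185:235,165:235],None,fx=7,fy=7,interpolation=cv2.INTER_CUBIC)
cv2.imwrite("pics/z0.png",np.vstack([a[:300],s[:300]])); cv2.imwrite("pics/z0.png",np.vstack([cv2.resize(a,(385,330)),cv2.resize(s,(385,270))]))
E
```

```text
(330, 200) [158 157 165] [176  12 165]
(300, 200) [127 129 127] [ 60   4 129]
(343, 266) [107 107 113] [  0  14 113]
(352, 269) [122 120 128] [173  16 128]
frame [[ 401.19098   -138.58333  ]
 [ 705.64484   -215.16986  ]
 [ 759.96576      0.7716522]
 [ 455.5119      77.358185 ]] [222.66904 313.93893 222.66904 313.93893] [580.57837 -68.90583]
panel [[ 426.9183   -140.95493 ]
 [ 643.8659   -197.11423 ]
 [ 688.9214    -23.061417]
 [ 471.97382    33.097885]] [179.78983 224.09848 179.78981 224.09845] [557.91986 -82.00816]
```

View pics/z0.png

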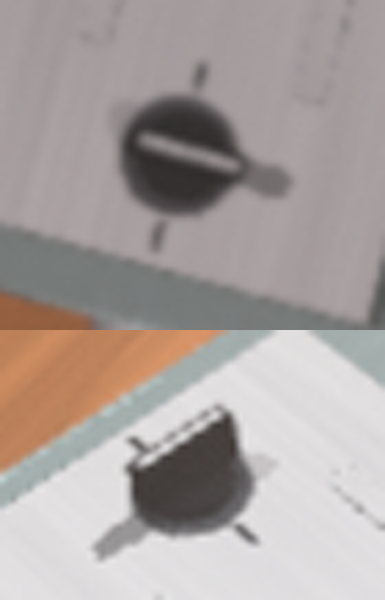

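Run:
```python
from h import *
T=dict(np.load("top0.npz"));S=dict(np.load("side0.npz"))
u=lambda x,y:(310+x/5.5-.5,240+y/5.5-.5)
us=lambda x,y:(165+x/5.5-.5,185+(y-330)/5.4-.5)
def rep(n,P):
    d=P[1]-P[0];print(n,P[:,:2].round(1).tolist(),P.mean(0).round(1),"len",np.linalg.norm(d).round(1),"ang",np.arctan2(d[1],d[0]).round(3))
rep("slotT",cast(T,[u(138,138),u(241,166)],188)); rep("marksT",cast(T,[u(158,237),u(201,75)],160))
rep("slotS",cast(S,[us(222,410),us(133,468)],188)); rep("marksS",cast(S,[us(137,445),us(246,534)],160))
```

```text
slotT [[500.1, -46.0], [489.7, -86.1]] [494.9 -66.  188. ] len 41.4 ang -1.824
marksT [[461.5, -57.4], [525.7, -74.3]] [493.6 -65.8 160. ] len 66.4 ang -0.256
slotS [[500.4, -45.8], [489.2, -86.8]] [494.8 -66.3 188. ] len 42.5 ang -1.837
marksS [[462.5, -58.6], [529.0, -76.3]] [495.8 -67.4 160. ] len 68.8 ang -0.261
```

Run:
```python
from h import *
from rig import bot
print(bot.tip_reach)
for a in(-1.83,-1.83+np.pi):
  for z in (185,250):
    for d in(0,-.8,-1.65):
        q=bot.ik([494.9,-66.2,z],down(a+d)); print(round(a,2),z,d,None if q is None else np.round(q,2))
```

```text
19.0
-1.83 185 0 None
-1.83 185 -0.8 [-0.21  0.25  1.74  0.    1.15 -2.29]
-1.83 185 -1.65 [-0.21  0.25  1.74  0.    1.15 -1.44]
-1.83 250 0 None
-1.83 250 -0.8 [-0.21  0.19  1.66  0.    1.29 -2.29]
-1.83 250 -1.65 [-0.21  0.19  1.66  0.    1.29 -1.44]
1.31 185 0 [-0.21  0.25  1.74 -0.    1.15  0.05]
1.31 185 -0.8 [-0.21  0.25  1.74 -0.    1.15  0.85]
1.31 185 -1.65 [-0.21  0.25  1.74 -0.    1.15  1.7 ]
1.31 250 0 [-0.21  0.19  1.66 -0.    1.29  0.05]
1.31 250 -0.8 [-0.21  0.19  1.66 -0.    1.29  0.85]
1.31 250 -1.65 [-0.21  0.19  1.66 -0.    1.29  1.7 ]
```

Run:
```python
from h import *
from rig import bot
a=-1.83+np.pi
bot.move_to([494.9,-66.2,260],down(a)); bot.move_gripper(35)
def show(n):
    s=bot.read_state();print(n,s["clock"].round(2),s["ee_pos"].round(1),s["ft_force"].round(1),s["moment"].round(2),s["grip_width"].round(1),s["grip_force"].round(1))
show("above")
print(bot.servo_line([494.9,-66.2,189.5],speed=80,until_force=8)); show("down")
bot.move_gripper(5,60); show("grip")
bot.servo_line([494.9,-66.2,185.5],speed=20); show("push")
c=bot.read_camera("side"); cv2.imwrite("pics/grip.png",cv2.resize(c["image"][60:300,80:400],(800,600)))
```

```text
Traceback (most recent call last):
AttributeError: 'float' object has no attribute 'round'
```

```bash
cat >> h.py <<'E'
def show(n):
    from rig import bot
    s=bot.read_state();print(n,*[np.round(s[k],2) for k in("clock","ee_pos","ft_force","moment","grip_width","grip_force")])
E
python3 - <<'E'
from h import *
from rig import bot
show("above")
print(bot.servo_line([494.9,-66.2,189.5],speed=80,until_force=8)); show("down")
bot.move_gripper(5,60); show("grip")
bot.servo_line([494.9,-66.2,185.5],speed=20); show("push")
c=bot.read_camera("side"); cv2.imwrite("pics/grip.png",cv2.resize(c["image"][60:300,80:400],(800,600)))
E
```

```text
above 2.98 [494.91 -66.18 259.99] [-0.13 -0.71  0.56] [-0.01 -0.02  0.01] 35.39 0.0
False
down 4.02 [495.12 -66.25 189.98] [ 0.03 -0.64  0.01] [ 0.01 -0.02 -0.  ] 35.08 0.0
grip 4.35 [494.66 -66.13 189.47] [-2.98  1.8  -0.39] [ 0.18  0.67 -0.02] 10.48 61.77
push 4.7 [494.42 -66.06 185.9 ] [-10.94   3.75   9.32] [ 0.36  1.75 -0.05] 10.23 62.66
```

View pics/grip.png

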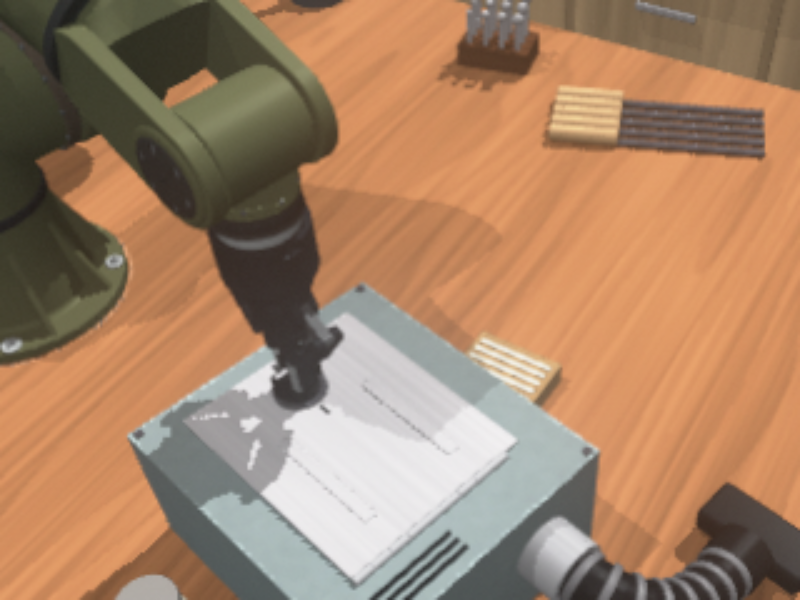

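The gripper has the wing by its flats, at crop (300,390). Now I turn it in steps.

Run:
```python
from h import *
from rig import bot
a=-1.83+np.pi
for i,t in enumerate(np.linspace(0,1.57,8)[1:]):
    z=185.5-1.0*min(1,max(0,(t-.6)/.4))
    bot.servo_line([494.3,-66.0,z],down(a-t),speed=40); show(round(t,2))
    if abs(bot.read_state()["ft_force"]).max()>40: break
print(np.round(bot.read_state()["tool_rot"],3),down(a-t).round(3),np.round(bot.read_state()["joint_positions"],3))
```

```text
0.22 5.12 [494.5  -66.12 186.26] [-4.67 -0.05  7.25] [ 0.02  0.84 -0.03] 10.48 62.49
0.45 5.5 [494.58 -66.26 186.26] [-4.95 -0.78  7.79] [-0.23  0.74 -0.08] 10.7 62.43
0.67 5.88 [494.64 -66.4  186.13] [-3.48 -1.06  8.16] [-0.45  0.72 -0.02] 10.54 62.39
0.9 6.25 [494.64 -66.54 185.65] [-3.87 -3.3   8.56] [-0.73  0.85 -0.03] 10.28 62.47
1.12 6.62 [494.61 -66.71 185.4 ] [-4.27 -4.42  9.67] [-1.01  0.9   0.02] 10.59 62.47
1.35 7.0 [494.57 -66.85 185.37] [-4.67 -6.33  8.  ] [-1.25  0.88 -0.1 ] 10.58 62.41
1.57 7.38 [494.5  -67.   185.35] [-4.52 -6.85  8.18] [-1.5   1.1  -0.01] 10.67 62.36
[ 0.001  0.992 -0.129  0.001] [ 0.     0.992 -0.129 -0.   ] [-0.207  0.252  1.741 -0.002  1.147  1.623]
```

Run:
```python
from h import *
from rig import bot
bot.move_gripper(40); bot.servo_line([494.5,-67,270],speed=150); bot.move_to([480,160,300],down(0.3)); bot.move_gripper(0); show("away")
for n in("top","side"):
    c=bot.read_camera(n); np.savez(f"{n}1.npz",**c)
    im=c["image"]; 
    if n=="top": a=cv2.resize(im[240:300,310:380],(385,330),interpolation=cv2.INTER_CUBIC)
    else: s=cv2.resize(im[185:235,165:235],(385,270),interpolation=cv2.INTER_CUBIC)
cv2.imwrite("pics/z1.png",np.vstack([a,s]))
```

```text
away 9.87 [480.08 159.73 299.98] [-0.2  -0.3  -0.86] [0.01 0.02 0.02] 0.12 0.0
```

View pics/z1.png

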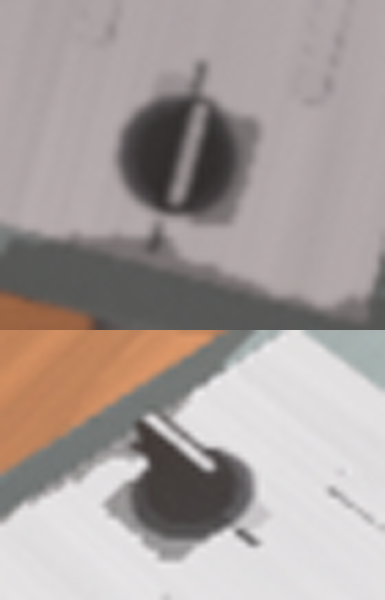

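The slot now runs close to the marks: from crop (174,203) to (203,105), with the marks at (156,237) and (201,75). I'll measure the angle before pressing.

Run:
```python
from h import *
T=dict(np.load("top1.npz"));S=dict(np.load("side1.npz"))
u=lambda x,y:(310+x/5.5-.5,240+y/5.5-.5)
us=lambda x,y:(165+x/5.5-.5,185+(y-330)/5.4-.5)
def rep(n,P):
    d=P[1]-P[0];print(n,P.mean(0).round(1),"len",np.linalg.norm(d).round(1),"ang",np.arctan2(d[1],d[0]).round(3))
rep("slotT",cast(T,[u(174,203),u(203,105)],186)); rep("marksT",cast(T,[u(156,237),u(201,75)],157))
rep("slotS",cast(S,[us(147,416),us(212,468)],186)); rep("marksS",cast(S,[us(137,445),us(246,534)],157))
# intensity-weighted slot axis, both views (bright slot inside the dark wing)
for n,c,(x0,y0,x1,y1),hint in(("T",T,(338,256,349,279),0),("S",S,(189,199,207,213),0)):
    g=cv2.cvtColor(c["image"],6)[y0:y1,x0:x1].astype(float)
    if n=="T":
        rows=range(4,20);pts=[]
        for r in rows:
            w=np.maximum(g[r]-80,0); cx0=np.interp(y0+r,[u(203,105)[1],u(174,203)[1]],[u(203,105)[0],u(174,203)[0]])-x0
            w=w*(abs(np.arange(g.shape[1])-cx0)<2.6)
            if w.sum()>0: pts.append((x0+(w*np.arange(len(w))).sum()/w.sum(),y0+r))
        P=cast(T,pts,186); v=cv2.fitLine(P[:,:2].astype(np.float32),cv2.DIST_HUBER,0,.01,.01).ravel(); print("fit",np.arctan(v[1]/v[0]),v[2:])
# free-edge height from depth: plate near the edge
k,d=K(S)
for n,c in(("T",T),("S",S),("T0",dict(np.load("top0.npz")))):
    o=[]
    for y in(-60,-40,40,60):
        ex=np.array([.9674,-.2532]);ey=np.array([.2532,.9674]);f=np.array([494.7,-66.4])-30*ex+y*ey
        x,yy=proj(c,[f[0],f[1],157])[0].round().astype(int); D=c["depth"][yy,x]
        s=cv2.undistortPoints(np.float64([[[x,yy]]]),*K(c))[0,0]; o.append((rot(c["attitude"]).apply(np.r_[s,1]*D)+c["eye"])[2])
    print(n,np.round(o,1))
```

```text
slotT [494.1 -65.9 186. ] len 39.6 ang -0.285
marksT [493.7 -65.8 157. ] len 66.8 ang -0.268
slotS [494.7 -66.1 186. ] len 40.2 ang -0.259
marksS [493.7 -65.6 157. ] len 69.1 ang -0.261
fit -0.2581408 [496.6844 -66.7423]
T [155.8 155.1 154.4 158.5]
S [157.4 153.9 157.5 156.6]
T0 [159.4 161.4 159.9 161.9]
```

The slot is within about 0.02 rad of the marks and the panel has been drawn down. Next I press the plate 50 mm to the left of the fastener with closed fingers.

Run:
```python
from h import *
from rig import bot
ey=np.array([.2532,.9674]); p=np.array([494.7,-66.3])+50*ey; q=down(1.315)
bot.move_to([*p,240],q); bot.servo_line([*p,182],speed=80,until_force=6); show("near")
b=bot.read_state()["ft_force"][2]
z=180.
print(bot.servo_line([*p,z-8],speed=12,until_force=5)); show("touch")
z=bot.read_state()["ee_pos"][2]
while z>168:
    z-=.4; bot.servo_line([*p,z],speed=10); bot.dwell(.1); f=bot.read_state()["ft_force"][2]; show(round(z,1))
    if f-b>20: break
bot.dwell(.5);show("hold")
for n in("top","side"):
    c=bot.read_camera(n); np.savez(f"{n}2.npz",**c); cv2.imwrite(f"pics/{n}2.png",cv2.resize(c["image"][130:330,130:430] if n=="side" else c["image"][150:320,220:475],(750,500),interpolation=cv2.INTER_CUBIC))
```

```text
near 12.08 [507.6  -17.95 182.46] [0.18 0.2  0.53] [-0.   -0.04 -0.03] 0.02 0.0
True
touch 12.69 [507.36 -17.93 174.95] [-1.69 -0.12  6.73] [0.03 0.38 0.01] -0.06 3.27
174.5 13.04 [507.4  -17.93 174.94] [-3.01  0.36  6.78] [ 0.05  0.47 -0.02] -0.24 3.29
174.1 13.39 [507.4  -17.93 174.6 ] [-3.09  0.01  6.62] [0.04 0.52 0.01] 0.27 3.6
173.7 13.74 [507.4  -17.92 174.26] [-2.96  0.82  7.62] [0.04 0.63 0.06] 0.0 3.92
173.3 14.09 [507.4  -17.91 173.89] [-3.4   0.56  8.29] [ 0.04  0.62 -0.05] -0.38 4.24
172.9 14.44 [507.38 -17.92 173.52] [-4.57 -0.88  9.69] [ 0.01  0.76 -0.01] -0.08 4.57
172.5 14.79 [507.4  -17.94 173.2 ] [-3.93  0.95  9.95] [0.07 0.72 0.08] -0.28 4.9
172.1 15.14 [507.41 -17.91 173.03] [-5.09  0.92 12.56] [0.1  1.01 0.03] 0.33 6.26
171.7 15.49 [507.43 -17.93 173.  ] [-8.08  1.56 16.63] [ 0.11  1.41 -0.01] 0.07 8.44
171.3 15.84 [507.45 -17.94 172.97] [-9.95  1.01 21.2 ] [0.1  1.77 0.01] 0.0 10.63
hold 16.34 [507.47 -17.93 173.  ] [-10.11   0.28  22.02] [ 0.14  1.79 -0.04] 0.17 10.63
```

View pics/side2.png

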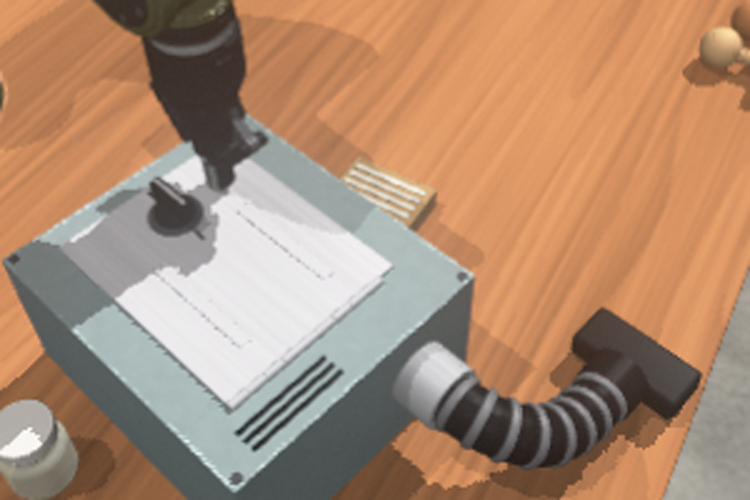

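View pics/top2.png

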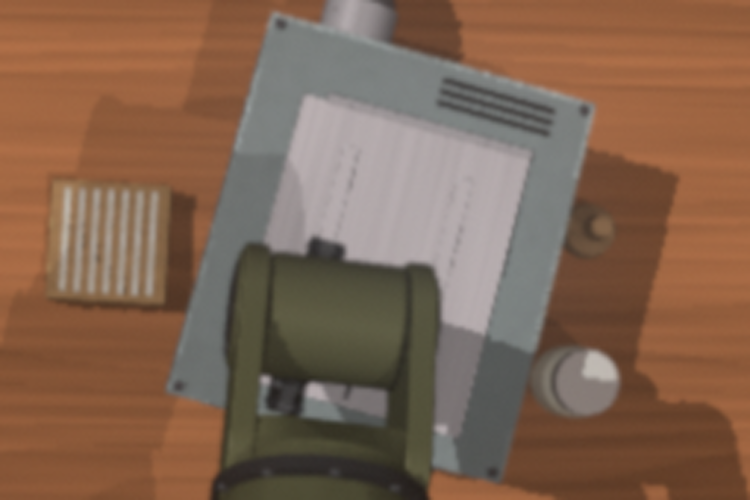

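The fingertips reached the hard stop at z = 154.0 mm with about 21 N on the plate. The fastener still lines up with its mark at side crop (205,237), and the filter, jar and setter are where they started.

```bash
python3 -c "
from rig import bot
print(bot.finish_job())"
```

```text
the job is handed in; nothing more can be done
None
```

The job is handed in: the wing is turned to within about 0.02 rad of the index marks, and the arm is holding the panel flat on its frame with about 21 N on the bare plate, 50 mm left of the fastener; nothing around the extractor was moved.

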